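Rehang a model frame on the spare folding peg

ROBOT

A 6-joint arm with a two-finger parallel gripper is mounted at the origin on the work surface. World frame = base frame: x ahead of the robot, y to its left, z up, the work surface at z = 0. Lengths are in m, angles in degrees, forces in N, time in s.
With the tool pointing down it reaches from about 0.375 to 0.9 m from the base axis. Payload 3.1 kg.
Tool frame: the origin (TCP) lies at the very end of the fingers, on their centre line; the grasp point (between the pads) lies 19 mm behind it; z points along the fingers, y is the line along which they close (so a half turn about z gives the same grasp; the last joint's range is limited). The gripper opens to 87 mm and grips with 3 to 60 N. Pads are 19 mm wide; open, the fingers measure 117 mm over their backs; the gripper's body (75 mm by 190 mm) begins 51 mm behind the grasp point.
Start: joints at [63.283, 30.224, 82.088, -0, 67.689, -10.227], TCP at [0.177, 0.599, 0.223] pointing down, gripper open.
Joint ranges: [-176.69, 176.69], [-43.24, 126.21], [12.49, 139.97], [-82, 262], [0, 151.66], [-163.58, 163.58]. Speed limits (degrees/s): [159.86, 159.86, 180, 180, 180, 180].

INTERFACE

Orientations are given as a 3x3 rotation matrix whose columns are the frame's x, y, z axes.
In Python, from rig import bot gives the robot as it stands.
- The arm moves only by the tool move_arm, never from a script. Its argument "increments" is a list of rows, each an object with "xyz": the shift along the tool's x, y, z in mm, a list of three; "roll": the turn about the tool's z in rad; "grip": the opening in per cent of the stroke, from 0 (shut) to 100 (fully open). A call has 1 to 5 rows; each row shifts and turns the commanded pose from where the row before left it, along the tool's axes as they then stand; what a row does not reach is not made up. A row lasts 1/12 s, in which the tool goes at most 41.7 mm and 7.16 degrees, less where a joint would pass 70% of its speed; a pose out of reach is approached as far as the arm can. A call is refused whole if a number of a shift passes 41.7 or a number of a turn 0.125, either way. A call with a gripper value outside its range is refused whole. The fingers move at their own pace and stop on an object; the grip force is fixed at half the most. Time passes only in rows, so rows that do not move let the fingers close. It gives the time, the measured TCP pose, the force, the opening and the grip force at its end, in the units of the state.
- bot.read_state(): the state, without advancing time (a new reading comes with each control period).
- bot.capture(name): name is "scene" or "top" or "wrist"; returns (picture, depth): 384x512x3 uint8, red, green, blue; 384x512 float32, m along the optical axis (not along the pixel's ray), 0 where there is no reading.
- bot.camera_model(name): a dict with "intrinsics" (3x3 intrinsics, pixels), "D" ([k1, k2, p1, p2, k3] as OpenCV has them; the pictures are not rectified), "rvec" (rotation vector, rad) and "tvec" (3), from world to camera coordinates, as OpenCV has them; the wrist camera has in their place "tool_from_camera" (4x4, takes a point from camera to tool coordinates, whose origin is the TCP and whose axes are the flange's). Camera axes: x right, y down, z forward; pixel columns grow to the right and rows downward; lengths in m; the calibration is good to about 2 mm. A picture is of the moment at which its call begins: read the wrist's pose just before it. camera_model takes no time and is no camera call.
- bot.hand_in(): hands the job in; it is judged then, once.
Trained networks look in the newest picture that a camera, given by its name, has taken for a name from the list of things; names that differ only in an ending like _2 or _b are one class to them, and where a whole thing is asked for, a point or a joint stands for the part that bears it (a point fixed in the world has none). Each returns a list of dicts, best first, with "conf" (0 to 1); they miss things now and then, are a little off and sometimes report something else, mostly with a low value. They report only what shows in the picture. A call takes as long as a camera call.
- bot.spot_in(label, camera): "at" ([x, y, z] in m, in the coordinates of the camera as it stood for that picture, good to about 4 mm: the middle of the surface that is visible of it).
- bot.trace(label, camera): "mask" (384x512 bool, what is visible of it).
The state is a dict: "time_s": time; "joint_positions": joint angles; "qvel": joint speeds; "tau": joint torques, N m; "position": TCP position; "tcp_rot": TCP orientation; "force": force on the tool from outside, world axes, zero at the start; "moment": the same for the moment, N m; "opening": opening from 0.0 (shut) to 1.0 (fully open); "grasp_force": force on a finger pad.
Only numpy, scipy, OpenCV 4.12 (cv2) and the standard library are available. Lean on these libraries where they do the work, as an engineer would, in place of code of your own. Each camera call takes 0.05 s, during which the arm holds its last target. There are 200 camera calls.

TASK

Fold the spare peg of the hook rail fully down, then move the hanging ladder-like wooden frame from its peg onto the spare one and leave it hanging there by itself, upright. Then fold the emptied peg up flat against the rail. Do not drop the frame or set it down on the way.

Things in the scene. Friction and masses are not known exactly. Their poses are not given: they have to be found in the camera images.
- frame_header (a point): Centre of the header board of the wooden frame hung on the open peg: 130 wide (own y), 55 high (own z, up), 10 mm thick (own x, level, along the peg). Its flat underside rests on the peg, 27.5 mm below this point. Under it two stiles and rungs form a ladder; the peg goes through the top opening, 106 wide, 61 mm high, just below the header. Frame ends 142.5 mm below this point; 70-130 g.
- used_peg_hinge (a point): Hinge centre of the peg that carries the frame at the start. Wood bar 14 x 14 mm, from the hinge 90 mm along own z; lip on its last 7 mm, 10 mm proud on own +x. Own y: level hinge axis, along the rail. Axes turn with the peg: folded, z is up and x toward the rail; open, at a stop 90 degrees on, z is level, away from the rail to the robot, and x up. Stays where left; under 1 N at the tip turns it.
- spare_peg_hinge (a point): Hinge centre of the spare peg, alike in size, axes and stiffness to the used one and on the same rail, 200 to 280 mm from it on either side; empty and folded up (at most 7 degrees open) at the start. Both hinge centres are 200 mm above the table and do not move. A peg pinched and led round its arc lags some 10 degrees: lead it slightly past its end.
- rail: The fixed hook rail, a level batten on two end posts. Origin on the table under its middle; x level, away from its front face (pegs are on the -x side), y along it, z up. Batten 660 long, 18 thick, 165 to 220 mm above the table; hinge centres 12 mm in front of its face, steel hinge plates to 225 mm high, so a folded peg stands 65 mm clear above. Short plain dowels near its ends hold other tools.

How it is judged:
By the outcome, as a careful person would: the job done as asked, in the order asked, and still so for the second after the job is handed in, with the robot touching nothing.
It also fails if it takes over 72 s, if anything falls off the work surface, if the arm or the gripper's body presses on something with over 40 N, if the wrist force passes 120 N, or if a joint passes its speed limit or range.

## Working session

There is one attempt and no reset: what is moved stays moved. The work goes in short steps, Python scripts to look and compute and a tool call to move; the robot and the scene stay as the last step left them, time stands still between calls to the robot, and variables do not carry over. Pictures are saved under pics/ and viewed, at most 10 in all, crops included, and the job is handed in when it is done.

Besides the shell and the picture viewer there is one more tool, called after "Request:" by a JSON object that holds its "op" and its "data", one argument or row to a line. move_arm: Moves the arm, as the interface text tells. Its arguments: {"type":"object","properties":{"increments":{"type":"array"}},"required":["increments"]}

```bash
ls; mkdir -p pics
cat > h.py <<'E'
import numpy as np, cv2
from rig import bot
def w2c(cam,st=None):
    m=bot.camera_model(cam)
    if cam=='wrist':
        T=np.eye(4);T[:3,:3]=np.array(st['tcp_rot']);T[:3,3]=st['position']
        return T@np.array(m['tool_from_camera'])
    R=cv2.Rodrigues(np.array(m['rvec'],float))[0];T=np.eye(4);T[:3,:3]=R.T;T[:3,3]=-R.T@np.array(m['tvec']).ravel();return T
def cap(cam,save=None):
    st=bot.read_state();im,d=bot.capture(cam)
    if save: cv2.imwrite('pics/'+save,im[:,:,::-1])
    return im,d,w2c(cam,st)
def cloud(cam,d,T):
    m=bot.camera_model(cam);K=np.array(m['intrinsics']);D=np.array(m['D'],float)
    v,u=np.mgrid[0:384,0:512].astype(np.float32)
    p=cv2.undistortPoints(np.stack([u,v],-1).reshape(-1,1,2),K,D).reshape(384,512,2)
    P=np.dstack([p*d[...,None],d]);W=P@T[:3,:3].T+T[:3,3];W[d==0]=np.nan
    return W
E
python3 - <<'E'
from h import *
np.set_printoptions(precision=4,suppress=True)
st=bot.read_state();print(st['tcp_rot'],st['position'])
for c in ('scene','top','wrist'):
    im,d,T=cap(c,c+'0.png');print(c,T[:3,3],T[:3,2])
    W=cloud(c,d,T)
    for l in ('frame_header','used_peg_hinge','spare_peg_hinge','rail'):
        for r in bot.spot_in(l,c)[:3]: print(l,round(r['conf'],2),T[:3,:3]@np.array(r['at'])+T[:3,3])
a=[cv2.imread(f'pics/{c}0.png') for c in ('scene','top')]
E
```

```text
pics
[[-0.9589  0.2838 -0.001 ]
 [ 0.2838  0.9589 -0.0019]
 [ 0.0004 -0.0021 -1.    ]] [0.177  0.5986 0.2216]
scene [ 1.0374 -0.1806  0.6087] [-0.6493  0.2939 -0.7015]
frame_header 0.66 [ 0.5989 -0.083   0.2382]
used_peg_hinge 0.49 [ 0.6123 -0.0767  0.2058]
spare_peg_hinge 0.75 [0.662  0.1353 0.2593]
spare_peg_hinge 0.5 [ 0.6129 -0.0745  0.2049]
rail 0.97 [ 0.6772 -0.039   0.1878]
top [0.5603 0.0159 0.8663] [ 0.1132 -0.0058 -0.9936]
frame_header 0.64 [ 0.5936 -0.0791  0.263 ]
used_peg_hinge 0.59 [ 0.6024 -0.0733  0.2062]
spare_peg_hinge 0.91 [0.6574 0.1343 0.2864]
rail 0.64 [0.671  0.0256 0.2182]
wrist [0.0995 0.6226 0.385 ] [ 0.2839 -0.0854 -0.955 ]
```

View pics/scene0.png

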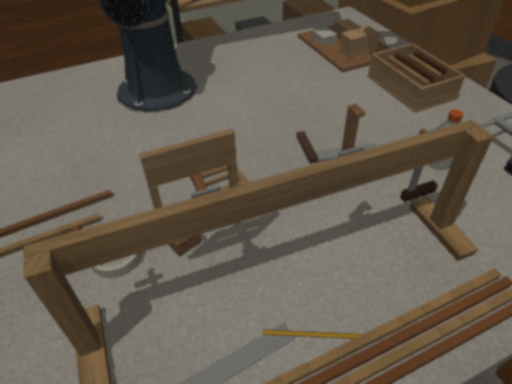

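View pics/top0.png

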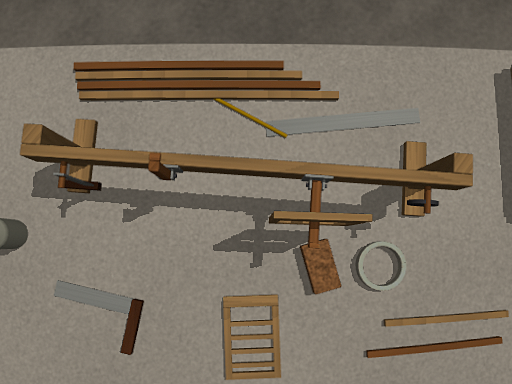

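The scene view shows the header at about (190,155), the used peg below it, and the spare peg folded up at about (352,128). In the top view the rail runs across rows 150-180. The spare peg is at about (160,165) and the used peg at (315,210), carrying the frame at row 217. Next I fit the geometry.

Run:
```python
from h import *
np.set_printoptions(precision=4,suppress=True)
for c in ('top','scene'):
    im,d,T=cap(c);W=cloud(c,d,T).reshape(-1,3);W=W[~np.isnan(W[:,0])]
    def sel(x0,x1,y0,y1,z0,z1): return W[(W[:,0]>x0)&(W[:,0]<x1)&(W[:,1]>y0)&(W[:,1]<y1)&(W[:,2]>z0)&(W[:,2]<z1)]
    r=sel(.6,.75,-.4,.45,.212,.2245)
    vx,vy,x0,y0=cv2.fitLine(r[:,:2].astype(np.float32),cv2.DIST_HUBER,0,.01,.01).ravel();print(c,'rail dir',vx,vy,'at',x0,y0,len(r),'y',r[:,1].min(),r[:,1].max(),'z',np.median(r[:,2]))
    def desc(n,p): 
        if len(p): print(n,len(p),'med',np.median(p,0),'lo',np.percentile(p,2,axis=0),'hi',np.percentile(p,98,axis=0))
    desc('spare',sel(.6,.72,.1,.17,.235,.31))
    desc('sparetop',sel(.6,.72,.1,.17,.28,.31))
    h=sel(.54,.65,-.18,.03,.225,.28);desc('header',h)
    ht=sel(.54,.65,-.18,.03,.25,.28);desc('headertop',ht)
    print('hdr dir',cv2.fitLine(ht[:,:2].astype(np.float32),cv2.DIST_HUBER,0,.01,.01).ravel())
    desc('usedpeg',sel(.52,.68,-.11,-.04,.18,.215))
    desc('brown',sel(.5,.56,-.11,-.05,.0,.19))
```

```text
top rail dir 0.06902906 0.9976146 at 0.6662272 -0.04437876 6695 y -0.30694237966993826 0.35235389565785075 z 0.2199379763254008
spare 320 med [0.6568 0.136  0.2888] lo [0.6487 0.1317 0.2374] hi [0.6714 0.1443 0.2917]
sparetop 212 med [0.6599 0.1377 0.2898] lo [0.6487 0.1317 0.2828] hi [0.6723 0.1443 0.2919]
header 897 med [ 0.5935 -0.0784  0.2618] lo [ 0.5871 -0.1409  0.2293] hi [ 0.6    -0.0159  0.2643]
headertop 802 med [ 0.5935 -0.0786  0.262 ] lo [ 0.5874 -0.1409  0.2532] hi [ 0.6    -0.0159  0.2644]
hdr dir [ 0.0355  0.9994  0.5936 -0.0785]
usedpeg 798 med [ 0.6237 -0.0748  0.2068] lo [ 0.5597 -0.0993  0.185 ] hi [ 0.6563 -0.0468  0.2125]
brown 814 med [ 0.5294 -0.0859  0.0334] lo [ 0.5011 -0.1096  0.0001] hi [ 0.5578 -0.0521  0.038 ]
scene rail dir 0.063807696 0.99796224 at 0.67477584 0.027680678 7263 y -0.3064965968224418 0.3533118232035053 z 0.2189435394203062
spare 515 med [0.6611 0.1344 0.2686] lo [0.6492 0.1316 0.2365] hi [0.6716 0.145  0.2902]
sparetop 179 med [0.6627 0.136  0.2887] lo [0.6494 0.1315 0.2811] hi [0.6723 0.145  0.2906]
header 2402 med [ 0.5983 -0.0812  0.2475] lo [ 0.5901 -0.1404  0.2258] hi [ 0.6008 -0.0165  0.2621]
headertop 1066 med [ 0.5976 -0.0816  0.2593] lo [ 0.5891 -0.1402  0.2504] hi [ 0.6007 -0.0166  0.2624]
hdr dir [ 0.0271  0.9996  0.5979 -0.0821]
usedpeg 1327 med [ 0.6709 -0.0763  0.2043] lo [ 0.5974 -0.1086  0.1809] hi [ 0.6741 -0.0418  0.2145]
brown 159 med [ 0.5563 -0.0817  0.0115] lo [ 0.5395 -0.0972  0.0001] hi [ 0.5599 -0.0519  0.0299]
```

Request:
{"op": "move_arm", "data": {
  "increments": [
    {"xyz": [0,0,-30],"roll": -0.111,"grip": 100},
    {"xyz": [0,0,-35],"roll": -0.111,"grip": 100},
    {"xyz": [0,0,-35],"roll": 0,"grip": 100},
    {"xyz": [0,0,-30],"roll": 0,"grip": 100},
    {"xyz": [0,0,-10],"roll": 0,"grip": 100}
  ]
}}

```text
time_s: 1.27
position: [0.1782, 0.6013, 0.3685]
tcp_rot: [[-0.998, 0.066, 0.005], [0.066, 0.998, 0.009], [-0.004, 0.009, -1.0]]
force: [-0.3, 1.0, 1.1]
opening: 1.001
grasp_force: 0.0
```

Request:
{"op": "move_arm", "data": {
  "increments": [
    {"xyz": [-25,-21,0],"roll": 0,"grip": 100},
    {"xyz": [-25,-21,0],"roll": 0,"grip": 100},
    {"xyz": [-25,-21,0],"roll": 0,"grip": 100},
    {"xyz": [-25,-21,0],"roll": 0,"grip": 100},
    {"xyz": [-25,-21,0],"roll": 0,"grip": 100}
  ]
}}

```text
time_s: 1.68
position: [0.2956, 0.4849, 0.3617]
tcp_rot: [[-0.998, 0.065, -0.001], [0.065, 0.998, -0.001], [0.001, -0.001, -1.0]]
force: [1.2, -0.0, 0.3]
opening: 0.998
grasp_force: 0.0
```

Request:
{"op": "move_arm", "data": {
  "increments": [
    {"xyz": [-25,-21,0],"roll": 0,"grip": 100},
    {"xyz": [-25,-21,0],"roll": 0,"grip": 100},
    {"xyz": [-25,-21,0],"roll": 0,"grip": 100},
    {"xyz": [-25,-21,0],"roll": 0,"grip": 100},
    {"xyz": [-25,-21,0],"roll": 0,"grip": 100}
  ]
}}

```text
time_s: 2.1
position: [0.4136, 0.3718, 0.3617]
tcp_rot: [[-0.998, 0.066, -0.001], [0.066, 0.998, -0.001], [0.001, -0.001, -1.0]]
force: [-0.2, -0.4, -0.1]
opening: 1.001
grasp_force: 0.0
```

Request:
{"op": "move_arm", "data": {
  "increments": [
    {"xyz": [-25,-21,0],"roll": 0,"grip": 100},
    {"xyz": [-25,-21,0],"roll": 0,"grip": 100},
    {"xyz": [-25,-21,0],"roll": 0,"grip": 100},
    {"xyz": [-25,-21,0],"roll": 0,"grip": 100},
    {"xyz": [-25,-21,0],"roll": 0,"grip": 100}
  ]
}}

```text
time_s: 2.52
position: [0.5314, 0.2589, 0.3616]
tcp_rot: [[-0.998, 0.066, -0.001], [0.066, 0.998, -0.0], [0.001, -0.0, -1.0]]
force: [0.3, 0.4, 0.4]
opening: 0.993
grasp_force: 0.0
```

Request:
{"op": "move_arm", "data": {
  "increments": [
    {"xyz": [-25,-21,0],"roll": 0,"grip": 100},
    {"xyz": [-25,-21,0],"roll": 0,"grip": 100},
    {"xyz": [-10,-21,0],"roll": 0,"grip": 100},
    {"xyz": [0,-10,0],"roll": 0,"grip": 100},
    {"xyz": [0,0,0],"roll": 0,"grip": 100}
  ]
}}

```text
time_s: 2.93
position: [0.5856, 0.1814, 0.3614]
tcp_rot: [[-0.998, 0.069, -0.003], [0.069, 0.998, -0.001], [0.003, -0.001, -1.0]]
force: [-0.3, -0.3, -0.5]
opening: 0.999
grasp_force: 0.0
```

Run:
```python
from h import *
np.set_printoptions(precision=4,suppress=True)
print(bot.read_state()['position'])
im,d,T=cap('wrist','w1.png')
W=cloud('wrist',d,T).reshape(-1,3);W=W[~np.isnan(W[:,0])]
def sel(x0,x1,y0,y1,z0,z1): return W[(W[:,0]>x0)&(W[:,0]<x1)&(W[:,1]>y0)&(W[:,1]<y1)&(W[:,2]>z0)&(W[:,2]<z1)]
for n,p in (('peg',sel(.6,.72,.1,.17,.235,.31)),('rail',sel(.64,.75,.0,.3,.214,.224)),('railface',sel(.64,.75,.0,.1,.17,.21)),('mid',sel(.6,.72,.1,.17,.24,.275))):
    if len(p): print(n,len(p),np.median(p,0),np.percentile(p,2,axis=0),np.percentile(p,98,axis=0))
for r in bot.spot_in('spare_peg_hinge','wrist')[:2]: print(r['conf'],T[:3,:3]@r['at']+T[:3,3])
```

```text
[0.5856 0.1814 0.3614]
peg 319 [0.6498 0.142  0.26  ] [0.6488 0.1345 0.2356] [0.6594 0.1476 0.2812]
rail 2249 [0.6771 0.1676 0.22  ] [0.6575 0.0122 0.2145] [0.691  0.2549 0.2217]
railface 677 [0.662  0.0319 0.1901] [0.6597 0.0016 0.1713] [0.6668 0.0987 0.2088]
mid 240 [0.6498 0.1421 0.2588] [0.6489 0.1344 0.2408] [0.6594 0.1476 0.2743]
0.62 [0.6501 0.1418 0.2456]
```

View pics/w1.png

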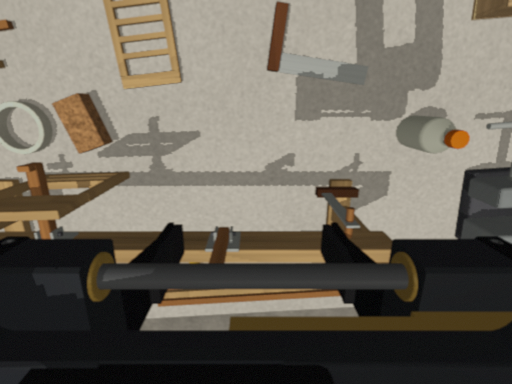

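The wrist view shows the spare peg between the fingers at about (220,240), centred near y=0.140, x=0.657.

Request:
{"op": "move_arm", "data": {
  "increments": [
    {"xyz": [-25,-12,0],"roll": 0,"grip": 100},
    {"xyz": [-25,-12,0],"roll": 0,"grip": 100},
    {"xyz": [-23,-12,0],"roll": 0,"grip": 100},
    {"xyz": [0,0,20],"roll": 0,"grip": 80},
    {"xyz": [0,0,25],"roll": 0,"grip": 70}
  ]
}}

```text
time_s: 3.45
position: [0.6582, 0.1441, 0.3194]
tcp_rot: [[-0.998, 0.065, 0.006], [0.065, 0.998, 0.001], [-0.006, 0.001, -1.0]]
force: [-0.6, 0.3, -1.7]
opening: 0.921
grasp_force: 0.0
```

Request:
{"op": "move_arm", "data": {
  "increments": [
    {"xyz": [0,0,25],"roll": 0,"grip": 60},
    {"xyz": [0,0,25],"roll": 0,"grip": 60},
    {"xyz": [0,0,18],"roll": 0,"grip": 60},
    {"xyz": [0,0,0],"roll": 0,"grip": 50},
    {"xyz": [0,0,0],"roll": 0,"grip": 30}
  ]
}}

```text
time_s: 3.87
position: [0.6551, 0.1446, 0.2489]
tcp_rot: [[-0.998, 0.064, -0.003], [0.064, 0.998, 0.0], [0.003, 0.0, -1.0]]
force: [0.5, 0.6, -0.5]
opening: 0.559
grasp_force: 0.0
```

Request:
{"op": "move_arm", "data": {
  "increments": [
    {"xyz": [0,0,0],"roll": 0,"grip": 0},
    {"xyz": [0,0,0],"roll": 0,"grip": 0},
    {"xyz": [0,0,0],"roll": 0,"grip": 0},
    {"xyz": [0,0,0],"roll": 0,"grip": 0},
    {"xyz": [0,0,0],"roll": 0,"grip": 0}
  ]
}}

```text
time_s: 4.28
position: [0.6568, 0.141, 0.2509]
tcp_rot: [[-0.998, 0.065, 0.002], [0.065, 0.998, -0.004], [-0.002, -0.004, -1.0]]
force: [-0.5, -9.3, 3.2]
opening: 0.174
grasp_force: 4.4
```

Request:
{"op": "move_arm", "data": {
  "increments": [
    {"xyz": [0,-4,0],"roll": 0,"grip": 0},
    {"xyz": [6,0,0],"roll": 0,"grip": 0},
    {"xyz": [6,0,1],"roll": 0,"grip": 0},
    {"xyz": [6,0,1],"roll": 0,"grip": 0},
    {"xyz": [6,0,2],"roll": 0,"grip": 0}
  ]
}}

```text
time_s: 4.7
position: [0.6379, 0.1413, 0.2485]
tcp_rot: [[-0.998, 0.066, 0.016], [0.066, 0.998, 0.003], [-0.016, 0.004, -1.0]]
force: [6.1, 2.4, 3.9]
opening: 0.157
grasp_force: 30.0
```

Request:
{"op": "move_arm", "data": {
  "increments": [
    {"xyz": [5,0,2],"roll": 0,"grip": 0},
    {"xyz": [6,0,3],"roll": 0,"grip": 0},
    {"xyz": [5,0,3.5],"roll": 0,"grip": 0},
    {"xyz": [5,0,4],"roll": 0,"grip": 0},
    {"xyz": [4.5,0,4],"roll": 0,"grip": 0}
  ]
}}

```text
time_s: 5.12
position: [0.6111, 0.1431, 0.2342]
tcp_rot: [[-0.998, 0.066, 0.014], [0.066, 0.998, 0.003], [-0.014, 0.004, -1.0]]
force: [-1.1, 2.5, 13.8]
opening: 0.157
grasp_force: 30.0
```

Request:
{"op": "move_arm", "data": {
  "increments": [
    {"xyz": [4,0,4.5],"roll": 0,"grip": 0},
    {"xyz": [4,0,5],"roll": 0,"grip": 0},
    {"xyz": [3,0,5],"roll": 0,"grip": 0},
    {"xyz": [3,0,5.5],"roll": 0,"grip": 0},
    {"xyz": [2.5,0,5.5],"roll": 0,"grip": 0}
  ]
}}

```text
time_s: 5.53
position: [0.5878, 0.1447, 0.2057]
tcp_rot: [[-0.998, 0.066, -0.003], [0.066, 0.998, 0.003], [0.003, 0.003, -1.0]]
force: [-9.5, 3.4, 10.6]
opening: 0.155
grasp_force: 30.0
```

Request:
{"op": "move_arm", "data": {
  "increments": [
    {"xyz": [2,0,6],"roll": 0,"grip": 0},
    {"xyz": [1,0,6],"roll": 0,"grip": 0},
    {"xyz": [0.5,0,6],"roll": 0,"grip": 0},
    {"xyz": [0,0,6],"roll": 0,"grip": 0},
    {"xyz": [0,0,4],"roll": 0,"grip": 0}
  ]
}}

```text
time_s: 5.95
position: [0.5777, 0.1453, 0.1741]
tcp_rot: [[-0.998, 0.066, -0.019], [0.066, 0.998, 0.003], [0.019, 0.002, -1.0]]
force: [-15.1, 5.0, 6.3]
opening: 0.157
grasp_force: 30.0
```

Request:
{"op": "move_arm", "data": {
  "increments": [
    {"xyz": [3,0,4],"roll": 0,"grip": 0},
    {"xyz": [2,0,4],"roll": 0,"grip": 0},
    {"xyz": [0,0,4],"roll": 0,"grip": 0},
    {"xyz": [0,0,0],"roll": 0,"grip": 0},
    {"xyz": [0,0,0],"roll": 0,"grip": 0}
  ]
}}

```text
time_s: 6.37
position: [0.5774, 0.1454, 0.1634]
tcp_rot: [[-0.998, 0.066, -0.009], [0.066, 0.998, 0.003], [0.009, 0.002, -1.0]]
force: [-9.5, 5.0, 4.8]
opening: 0.157
grasp_force: 30.0
```

Request:
{"op": "move_arm", "data": {
  "increments": [
    {"xyz": [0,0,0],"roll": 0,"grip": 35},
    {"xyz": [0,0,0],"roll": 0,"grip": 45},
    {"xyz": [0,0,0],"roll": 0,"grip": 60},
    {"xyz": [0,0,0],"roll": 0,"grip": 60},
    {"xyz": [0,0,-20],"roll": 0,"grip": 60}
  ]
}}

```text
time_s: 6.78
position: [0.5794, 0.1431, 0.1802]
tcp_rot: [[-0.998, 0.066, -0.008], [0.066, 0.998, -0.001], [0.008, -0.001, -1.0]]
force: [0.1, -1.0, -0.2]
opening: 0.445
grasp_force: 0.0
```

Request:
{"op": "move_arm", "data": {
  "increments": [
    {"xyz": [0,0,-30],"roll": 0,"grip": 60},
    {"xyz": [0,0,-30],"roll": 0,"grip": 60},
    {"xyz": [0,0,-30],"roll": 0,"grip": 60},
    {"xyz": [0,-30,-30],"roll": 0,"grip": 60},
    {"xyz": [0,-30,0],"roll": 0,"grip": 60}
  ]
}}

```text
time_s: 7.2
position: [0.5819, 0.0847, 0.3099]
tcp_rot: [[-0.998, 0.063, 0.014], [0.063, 0.998, -0.001], [-0.014, 0.0, -1.0]]
force: [1.3, 0.4, 1.5]
opening: 0.599
grasp_force: 0.0
```

Run:
```python
from h import *
np.set_printoptions(precision=4,suppress=True)
print(bot.read_state()['position'])
for c in ('scene','top','wrist'):
    im,d,T=cap(c,c+'2.png')
    W=cloud(c,d,T).reshape(-1,3);W=W[~np.isnan(W[:,0])]
    m=(abs(W[:,1]-.141)<.012)&(W[:,0]>.555)&(W[:,0]<.655)&(W[:,2]>.18)&(W[:,2]<.24);p=W[m]
    for a in np.arange(.56,.655,.01):
        q=p[abs(p[:,0]-a)<.005]
        if len(q): print(c,round(a,3),len(q),np.percentile(q[:,2],[50,90]),np.percentile(q[:,1],[5,95]))
```

```text
[0.5819 0.0847 0.3099]
scene 0.57 90 [0.2112 0.2163] [0.1375 0.1502]
scene 0.58 53 [0.2052 0.2068] [0.1368 0.1492]
scene 0.59 48 [0.206  0.2074] [0.136  0.1484]
scene 0.6 57 [0.2055 0.2069] [0.1356 0.148 ]
scene 0.61 55 [0.2055 0.2072] [0.1351 0.1469]
scene 0.62 57 [0.2058 0.207 ] [0.1339 0.1468]
scene 0.63 61 [0.2054 0.2068] [0.1335 0.1445]
scene 0.64 57 [0.2058 0.2069] [0.1331 0.1459]
scene 0.65 4 [0.2063 0.2077] [0.1293 0.144 ]
wrist 0.57 222 [0.2158 0.2178] [0.1391 0.1516]
wrist 0.58 131 [0.207 0.208] [0.1383 0.1508]
wrist 0.59 160 [0.207  0.2079] [0.1377 0.1504]
wrist 0.6 157 [0.2072 0.2081] [0.1371 0.1501]
wrist 0.61 148 [0.2069 0.208 ] [0.1365 0.1495]
wrist 0.62 126 [0.207  0.2079] [0.1361 0.1485]
wrist 0.63 76 [0.2071 0.2077] [0.1402 0.1487]
wrist 0.64 14 [0.2071 0.2077] [0.144  0.1477]
```

Request:
{"op": "move_arm", "data": {
  "increments": [
    {"xyz": [0,0,-20],"roll": 0.118,"grip": 60},
    {"xyz": [0,0,-20],"roll": -0.118,"grip": 60},
    {"xyz": [-6,-36,0],"roll": 0,"grip": 60},
    {"xyz": [-6,-36,0],"roll": 0,"grip": 60},
    {"xyz": [-6,-36,0],"roll": 0,"grip": 60}
  ]
}}

```text
time_s: 7.77
position: [0.5888, -0.0242, 0.3426]
tcp_rot: [[-0.998, 0.063, -0.0], [0.063, 0.998, 0.001], [0.0, 0.001, -1.0]]
force: [0.9, -0.4, 0.9]
opening: 0.604
grasp_force: 0.0
```

Request:
{"op": "move_arm", "data": {
  "increments": [
    {"xyz": [-6,-30,0],"roll": 0,"grip": 60},
    {"xyz": [0,-24,0],"roll": 0,"grip": 60},
    {"xyz": [0,0,0],"roll": 0.118,"grip": 60},
    {"xyz": [0,0,0],"roll": 0.118,"grip": 60},
    {"xyz": [0,0,0],"roll": 0.118,"grip": 60}
  ]
}}

```text
time_s: 8.18
position: [0.591, -0.0788, 0.3416]
tcp_rot: [[-0.91, 0.414, -0.002], [0.414, 0.91, 0.002], [0.003, 0.001, -1.0]]
force: [0.1, -0.3, -0.7]
opening: 0.6
grasp_force: 0.0
```

Request:
{"op": "move_arm", "data": {
  "increments": [
    {"xyz": [0,0,0],"roll": 0.118,"grip": 60},
    {"xyz": [0,0,0],"roll": 0.118,"grip": 60},
    {"xyz": [0,0,0],"roll": 0.118,"grip": 60},
    {"xyz": [0,0,0],"roll": 0.118,"grip": 60},
    {"xyz": [0,0,0],"roll": 0.118,"grip": 60}
  ]
}}

```text
time_s: 8.6
position: [0.5911, -0.0779, 0.3418]
tcp_rot: [[-0.528, 0.85, -0.002], [0.85, 0.528, 0.001], [0.002, -0.001, -1.0]]
force: [0.0, 0.6, 0.5]
opening: 0.598
grasp_force: 0.0
```

Request:
{"op": "move_arm", "data": {
  "increments": [
    {"xyz": [0,0,0],"roll": 0.118,"grip": 60},
    {"xyz": [0,0,0],"roll": 0.118,"grip": 60},
    {"xyz": [0,0,0],"roll": 0.118,"grip": 60},
    {"xyz": [0,0,0],"roll": 0.118,"grip": 60},
    {"xyz": [0,0,0],"roll": 0.118,"grip": 60}
  ]
}}

```text
time_s: 9.02
position: [0.5911, -0.0778, 0.3418]
tcp_rot: [[0.034, 0.999, -0.002], [0.999, -0.034, 0.001], [0.001, -0.002, -1.0]]
force: [0.2, -0.5, 0.1]
opening: 0.599
grasp_force: 0.0
```

Run:
```python
from h import *
np.set_printoptions(precision=4,suppress=True)
s=bot.read_state();print(s['position'],s['tcp_rot'],s['joint_positions'])
for c in ('scene','top','wrist'):
    im,d,T=cap(c,c+'3.png')
    W=cloud(c,d,T).reshape(-1,3);W=W[~np.isnan(W[:,0])]
    m=(abs(W[:,1]+.08)<.09)&(W[:,0]>.57)&(W[:,0]<.625)&(W[:,2]>.225)&(W[:,2]<.27);p=W[m]
    print(c,len(p))
    if len(p)>30:
        print(np.median(p,0),np.percentile(p,1,axis=0),np.percentile(p,99,axis=0),cv2.fitLine(p[:,:2].astype(np.float32),cv2.DIST_HUBER,0,.01,.01).ravel())
```

```text
[ 0.5911 -0.0778  0.3418] [[ 0.0343  0.9994 -0.0019]
 [ 0.9994 -0.0343  0.0013]
 [ 0.0012 -0.002  -1.    ]] [-18.2524  21.6683  77.2441   0.0373  81.2159 -16.2951]
scene 2401
[ 0.5982 -0.0815  0.2477] [ 0.5892 -0.1414  0.2256] [ 0.6011 -0.015   0.2624] [ 0.0327  0.9995  0.5978 -0.0944]
top 318
[ 0.5948 -0.0357  0.2619] [ 0.5897 -0.059   0.2278] [ 0.6001 -0.0139  0.2643] [ 0.0314  0.9995  0.5947 -0.036 ]
wrist 1578
[ 0.5953 -0.0682  0.2622] [ 0.5891 -0.1407  0.2517] [ 0.6014 -0.0125  0.2638] [ 0.0324  0.9995  0.5953 -0.0714]
```

View pics/wrist3.png

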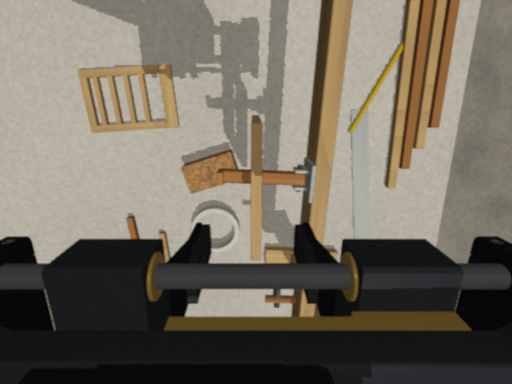

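The wrist view shows the header on edge at column 256, centred between the fingers and aligned. I descend and grip.

Request:
{"op": "move_arm", "data": {
  "increments": [
    {"xyz": [0,4,20],"roll": 0,"grip": 60},
    {"xyz": [0,0,25],"roll": 0,"grip": 60},
    {"xyz": [0,0,25],"roll": 0,"grip": 60},
    {"xyz": [0,0,20],"roll": 0,"grip": 60},
    {"xyz": [0,0,15],"roll": 0,"grip": 60}
  ]
}}

```text
time_s: 9.58
position: [0.5941, -0.0782, 0.2354]
tcp_rot: [[0.026, 1.0, -0.003], [1.0, -0.026, 0.001], [0.001, -0.003, -1.0]]
force: [0.3, 0.2, -0.2]
opening: 0.598
grasp_force: 0.0
```

Request:
{"op": "move_arm", "data": {
  "increments": [
    {"xyz": [0,0,5],"roll": 0,"grip": 60},
    {"xyz": [0,0,0],"roll": 0,"grip": 40},
    {"xyz": [0,0,0],"roll": 0,"grip": 25},
    {"xyz": [0,0,0],"roll": 0,"grip": 0},
    {"xyz": [0,0,0],"roll": 0,"grip": 0}
  ]
}}

```text
time_s: 10.0
position: [0.596, -0.0792, 0.2344]
tcp_rot: [[0.028, 1.0, 0.003], [1.0, -0.028, -0.001], [-0.001, 0.003, -1.0]]
force: [0.5, 0.2, 0.3]
opening: 0.383
grasp_force: 0.0
```

Request:
{"op": "move_arm", "data": {
  "increments": [
    {"xyz": [0,0,0],"roll": 0,"grip": 0},
    {"xyz": [0,0,0],"roll": 0,"grip": 0},
    {"xyz": [0,0,0],"roll": 0,"grip": 0},
    {"xyz": [0,0,0],"roll": 0,"grip": 0},
    {"xyz": [0,0,0],"roll": 0,"grip": 0}
  ]
}}

```text
time_s: 10.42
position: [0.5952, -0.079, 0.2334]
tcp_rot: [[0.029, 1.0, 0.0], [1.0, -0.029, -0.0], [-0.0, 0.0, -1.0]]
force: [-0.3, -0.2, 2.0]
opening: 0.111
grasp_force: 29.9
```

Request:
{"op": "move_arm", "data": {
  "increments": [
    {"xyz": [0,0,-4],"roll": 0,"grip": 0},
    {"xyz": [0,0,-8],"roll": 0,"grip": 0},
    {"xyz": [0,0,-9],"roll": 0,"grip": 0},
    {"xyz": [0,0,-7],"roll": 0,"grip": 0},
    {"xyz": [0,0,0],"roll": 0,"grip": 0}
  ]
}}

```text
time_s: 10.83
position: [0.5965, -0.0793, 0.2634]
tcp_rot: [[0.029, 1.0, 0.004], [1.0, -0.029, -0.001], [-0.001, 0.004, -1.0]]
force: [0.4, -0.2, -0.9]
opening: 0.11
grasp_force: 29.9
```

Run:
```python
from h import *
s=bot.read_state();print(s['position'],s['force'],s['grasp_force'])
for c in ('scene','wrist'):
    im,d,T=cap(c,c+'4.png');W=cloud(c,d,T).reshape(-1,3);W=W[~np.isnan(W[:,0])]
    p=W[(abs(W[:,1]+.08)<.09)&(W[:,0]>.57)&(W[:,0]<.625)&(W[:,2]>.245)&(W[:,2]<.30)]
    print(c,len(p),np.percentile(p,[1,50,99],axis=0))
```

```text
[ 0.59649722 -0.07934902  0.26343361] [ 0.39014595 -0.21176273 -0.86766015] 29.944846403086558
scene 2042 [[ 0.59151719 -0.14233244  0.2454031 ]
 [ 0.60030248 -0.10467058  0.26425547]
 [ 0.61044397 -0.01539768  0.29216013]]
wrist 4133 [[ 0.58376454 -0.11195713  0.25957979]
 [ 0.59749961 -0.060909    0.29123993]
 [ 0.61033879 -0.01244691  0.2989224 ]]
```

View pics/scene4.png

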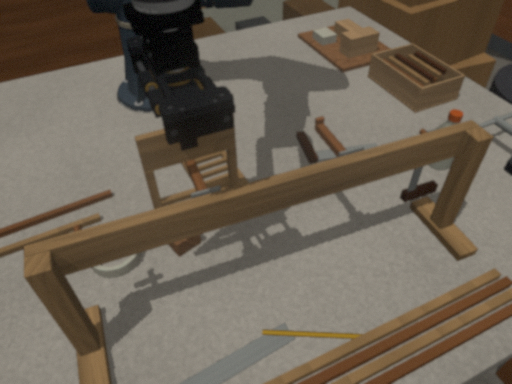

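The frame is held and lifted, with its header at about (190,150), and the used peg lies free inside the opening. I draw it off the peg and move it across.

Request:
{"op": "move_arm", "data": {
  "increments": [
    {"xyz": [0,-8,0],"roll": 0,"grip": 0},
    {"xyz": [1,-18,0],"roll": 0,"grip": 0},
    {"xyz": [1,-20,0],"roll": 0,"grip": 0},
    {"xyz": [1,-20,0],"roll": 0,"grip": 0},
    {"xyz": [0,-12,0],"roll": 0.038,"grip": 0}
  ]
}}

```text
time_s: 11.35
position: [0.5138, -0.0728, 0.2602]
tcp_rot: [[0.067, 0.998, -0.004], [0.998, -0.067, 0.001], [0.001, -0.004, -1.0]]
force: [-0.4, 0.2, -0.8]
opening: 0.113
grasp_force: 29.9
```

Request:
{"op": "move_arm", "data": {
  "increments": [
    {"xyz": [8,0,0],"roll": 0,"grip": 0},
    {"xyz": [18,0,0],"roll": 0,"grip": 0},
    {"xyz": [25,0,0],"roll": 0,"grip": 0},
    {"xyz": [25,0,0],"roll": 0,"grip": 0},
    {"xyz": [25,0,0],"roll": 0,"grip": 0}
  ]
}}

```text
time_s: 11.77
position: [0.5241, 0.0283, 0.2608]
tcp_rot: [[0.067, 0.998, -0.0], [0.998, -0.067, 0.0], [0.0, -0.0, -1.0]]
force: [1.2, 1.1, -1.1]
opening: 0.109
grasp_force: 29.9
```

Request:
{"op": "move_arm", "data": {
  "increments": [
    {"xyz": [25,-2,0],"roll": 0,"grip": 0},
    {"xyz": [25,-2,0],"roll": 0,"grip": 0},
    {"xyz": [25,-2,0],"roll": 0,"grip": 0},
    {"xyz": [22,-2,0],"roll": 0,"grip": 0},
    {"xyz": [15,0,0],"roll": 0,"grip": 0}
  ]
}}

```text
time_s: 12.18
position: [0.5229, 0.142, 0.2607]
tcp_rot: [[0.065, 0.998, -0.001], [0.998, -0.065, 0.001], [0.001, -0.001, -1.0]]
force: [0.1, 0.1, -1.2]
opening: 0.114
grasp_force: 29.9
```

Request:
{"op": "move_arm", "data": {
  "increments": [
    {"xyz": [8,0,0],"roll": 0,"grip": 0},
    {"xyz": [0,0,0],"roll": 0,"grip": 0},
    {"xyz": [0,0,0],"roll": 0,"grip": 0}
  ]
}}

```text
time_s: 12.43
position: [0.5241, 0.1473, 0.2608]
tcp_rot: [[0.066, 0.998, -0.0], [0.998, -0.066, -0.001], [-0.001, -0.0, -1.0]]
force: [0.3, 0.2, -1.3]
opening: 0.109
grasp_force: 29.9
```

Run:
```python
from h import *
np.set_printoptions(precision=4,suppress=True)
s=bot.read_state();print(s['position'],s['tcp_rot'],s['force'],s['grasp_force'])
for c in ('scene','wrist'):
    im,d,T=cap(c,c+'5.png');W=cloud(c,d,T).reshape(-1,3);W=W[~np.isnan(W[:,0])]
    x=s['position'][0]
    p=W[(abs(W[:,1]-.15)<.09)&(abs(W[:,0]-x)<.02)&(W[:,2]>.238)&(W[:,2]<.29)]
    if len(p): print(c,len(p),np.percentile(p,[1,50,99],axis=0))
    q=W[(abs(W[:,1]-.145)<.015)&(abs(W[:,0]-.607)<.01)&(W[:,2]>.203)&(W[:,2]<.212)]
    if len(q): print('peg',len(q),np.percentile(q,[1,50,99],axis=0))
```

```text
[0.5241 0.1473 0.2608] [[ 0.0657  0.9978 -0.0003]
 [ 0.9978 -0.0657 -0.0007]
 [-0.0007 -0.0003 -1.    ]] [ 0.3325  0.2447 -1.25  ] 29.944427255541086
scene 2003 [[0.516  0.0829 0.2386]
 [0.5273 0.134  0.264 ]
 [0.5386 0.2103 0.2885]]
peg 77 [[0.5976 0.1344 0.2035]
 [0.6073 0.1409 0.2061]
 [0.6165 0.1494 0.2073]]
wrist 2984 [[0.5124 0.1135 0.2512]
 [0.5268 0.1648 0.2892]
 [0.5388 0.2135 0.29  ]]
peg 418 [[0.5973 0.137  0.2035]
 [0.607  0.1445 0.2071]
 [0.6168 0.151  0.2086]]
```

View pics/scene5.png

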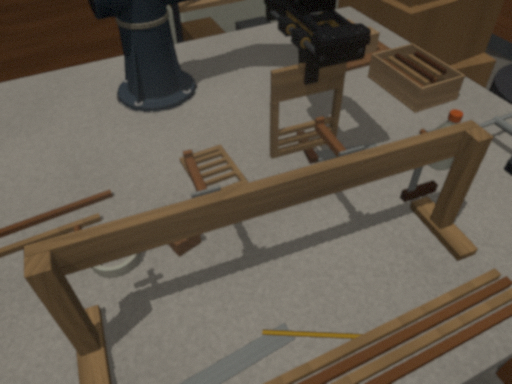

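The frame faces the spare peg, which appears at about (330,135) inside its opening. I move it on and lower it.

Request:
{"op": "move_arm", "data": {
  "increments": [
    {"xyz": [0,8,0],"roll": 0,"grip": 0},
    {"xyz": [0.5,18,0],"roll": 0,"grip": 0},
    {"xyz": [0.5,20,0],"roll": 0,"grip": 0},
    {"xyz": [0,20,0],"roll": 0,"grip": 0},
    {"xyz": [0,14,0],"roll": 0,"grip": 0}
  ]
}}

```text
time_s: 12.95
position: [0.6067, 0.1415, 0.2611]
tcp_rot: [[0.069, 0.998, 0.002], [0.998, -0.069, -0.0], [-0.0, 0.002, -1.0]]
force: [-0.1, -0.5, -0.1]
opening: 0.113
grasp_force: 29.9
```

Request:
{"op": "move_arm", "data": {
  "increments": [
    {"xyz": [0,3,0],"roll": 0,"grip": 0},
    {"xyz": [0,0,8],"roll": 0,"grip": 0},
    {"xyz": [0,0,8],"roll": 0,"grip": 0},
    {"xyz": [0,0,6],"roll": 0,"grip": 0},
    {"xyz": [0,0,3],"roll": 0,"grip": 0}
  ]
}}

```text
time_s: 13.37
position: [0.605, 0.1427, 0.2342]
tcp_rot: [[0.067, 0.998, -0.004], [0.998, -0.067, -0.0], [-0.0, -0.004, -1.0]]
force: [0.2, -0.2, -1.7]
opening: 0.115
grasp_force: 29.9
```

Request:
{"op": "move_arm", "data": {
  "increments": [
    {"xyz": [0,0,1],"roll": 0,"grip": 0},
    {"xyz": [0,0,0],"roll": 0,"grip": 0},
    {"xyz": [0,0,0],"roll": 0,"grip": 0}
  ]
}}

```text
time_s: 13.62
position: [0.6069, 0.1429, 0.2352]
tcp_rot: [[0.067, 0.998, 0.0], [0.998, -0.067, 0.0], [0.0, 0.0, -1.0]]
force: [1.0, -0.5, -0.9]
opening: 0.109
grasp_force: 29.9
```

Request:
{"op": "move_arm", "data": {
  "increments": [
    {"xyz": [0,0,1],"roll": 0,"grip": 0},
    {"xyz": [0,0,0.7],"roll": 0,"grip": 0},
    {"xyz": [0,0,0],"roll": 0,"grip": 0},
    {"xyz": [0,0,0],"roll": 0,"grip": 0}
  ]
}}

```text
time_s: 13.95
position: [0.6071, 0.1428, 0.2335]
tcp_rot: [[0.067, 0.998, 0.0], [0.998, -0.067, 0.0], [0.0, 0.0, -1.0]]
force: [-0.5, -0.9, 0.1]
opening: 0.116
grasp_force: 29.9
```

Run:
```python
from h import *
np.set_printoptions(precision=4,suppress=True)
s=bot.read_state();print(s['position'],s['force'],s['grasp_force'],s['moment'])
for c in ('scene','top'):
    im,d,T=cap(c,c+'6.png');W=cloud(c,d,T).reshape(-1,3);W=W[~np.isnan(W[:,0])]
    p=W[(abs(W[:,1]-.15)<.09)&(abs(W[:,0]-.607)<.02)&(W[:,2]>.23)&(W[:,2]<.266)]
    if len(p): print(c,len(p),np.percentile(p,[1,50,99],axis=0))
```

```text
[0.6071 0.1428 0.2335] [-0.5118 -0.9141  0.0875] 29.94440376176499 [-0.0214  0.0645  0.0069]
scene 1121 [[0.5947 0.0783 0.2305]
 [0.6086 0.1167 0.2488]
 [0.6218 0.1978 0.2649]]
top 314 [[0.5977 0.078  0.2313]
 [0.6034 0.0988 0.2614]
 [0.6175 0.1301 0.2646]]
```

Request:
{"op": "move_arm", "data": {
  "increments": [
    {"xyz": [0,0,0.7],"roll": 0,"grip": 0},
    {"xyz": [0,0,0],"roll": 0,"grip": 0},
    {"xyz": [0,0,0],"roll": 0,"grip": 14},
    {"xyz": [0,0,0],"roll": 0,"grip": 18},
    {"xyz": [0,0,0],"roll": 0,"grip": 22}
  ]
}}

```text
time_s: 14.47
position: [0.6071, 0.1427, 0.2325]
tcp_rot: [[0.067, 0.998, 0.0], [0.998, -0.067, -0.0], [-0.0, 0.0, -1.0]]
force: [-0.2, 0.0, 0.7]
opening: 0.189
grasp_force: 0.0
```

Request:
{"op": "move_arm", "data": {
  "increments": [
    {"xyz": [0,0,0],"roll": 0,"grip": 30},
    {"xyz": [0,0,0],"roll": 0,"grip": 40},
    {"xyz": [0,0,0],"roll": 0,"grip": 50},
    {"xyz": [0,0,0],"roll": 0,"grip": 60},
    {"xyz": [0,0,0],"roll": 0,"grip": 60}
  ]
}}

```text
time_s: 14.88
position: [0.607, 0.1427, 0.2326]
tcp_rot: [[0.067, 0.998, -0.0], [0.998, -0.067, -0.0], [-0.0, -0.0, -1.0]]
force: [0.3, 0.2, -0.9]
opening: 0.511
grasp_force: 0.0
```

Run:
```python
from h import *
np.set_printoptions(precision=4,suppress=True)
s=bot.read_state();print(s['position'],s['force'],s['opening'])
for c in ('scene','top'):
    im,d,T=cap(c,c+'7.png');W=cloud(c,d,T).reshape(-1,3);W=W[~np.isnan(W[:,0])]
    p=W[(abs(W[:,1]-.15)<.09)&(abs(W[:,0]-.607)<.02)&(W[:,2]>.23)&(W[:,2]<.266)]
    if len(p): print(c,len(p),np.percentile(p,[1,50,99],axis=0))
```

```text
[0.607  0.1427 0.2326] [ 0.2686  0.2269 -0.8796] 0.5107360043063038
scene 946 [[0.5987 0.0784 0.2304]
 [0.608  0.11   0.2491]
 [0.6144 0.1961 0.2622]]
top 304 [[0.5975 0.0781 0.2322]
 [0.6024 0.0977 0.2617]
 [0.6089 0.1293 0.2644]]
```

View pics/scene7.png

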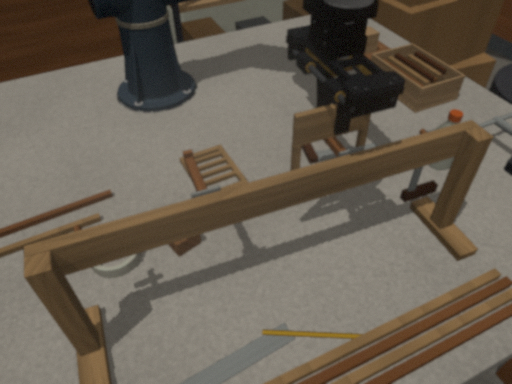

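The frame hangs upright on the spare peg and the fingers are clear. I retreat up and cross to the used peg.

Request:
{"op": "move_arm", "data": {
  "increments": [
    {"xyz": [0,0,-10],"roll": 0,"grip": 60},
    {"xyz": [0,0,-20],"roll": 0,"grip": 60},
    {"xyz": [0,0,-30],"roll": 0,"grip": 60},
    {"xyz": [0,0,-35],"roll": 0,"grip": 60},
    {"xyz": [0,0,-25],"roll": 0,"grip": 60}
  ]
}}

```text
time_s: 15.4
position: [0.6077, 0.1429, 0.3564]
tcp_rot: [[0.067, 0.998, 0.004], [0.998, -0.067, 0.0], [0.0, 0.004, -1.0]]
force: [1.0, 0.5, 0.7]
opening: 0.597
grasp_force: 0.0
```

Request:
{"op": "move_arm", "data": {
  "increments": [
    {"xyz": [-30,0,0],"roll": 0,"grip": 60},
    {"xyz": [-40,0,0],"roll": 0,"grip": 60},
    {"xyz": [-40,0,0],"roll": 0,"grip": 60},
    {"xyz": [-40,-8,0],"roll": 0,"grip": 60},
    {"xyz": [-40,-10,0],"roll": 0,"grip": 60}
  ]
}}

```text
time_s: 15.82
position: [0.5763, -0.0472, 0.3535]
tcp_rot: [[0.066, 0.998, 0.002], [0.998, -0.066, -0.001], [-0.0, 0.002, -1.0]]
force: [-0.1, -0.9, -0.6]
opening: 0.594
grasp_force: 0.0
```

Request:
{"op": "move_arm", "data": {
  "increments": [
    {"xyz": [-25,0,0],"roll": 0,"grip": 60},
    {"xyz": [0,0,0],"roll": -0.121,"grip": 60},
    {"xyz": [0,0,0],"roll": -0.121,"grip": 60},
    {"xyz": [0,0,0],"roll": -0.121,"grip": 60},
    {"xyz": [0,0,0],"roll": -0.121,"grip": 60}
  ]
}}

```text
time_s: 16.23
position: [0.5746, -0.071, 0.3535]
tcp_rot: [[-0.41, 0.912, 0.001], [0.912, 0.41, -0.0], [-0.001, 0.001, -1.0]]
force: [0.2, 0.0, -0.6]
opening: 0.598
grasp_force: 0.0
```

Request:
{"op": "move_arm", "data": {
  "increments": [
    {"xyz": [0,0,0],"roll": -0.121,"grip": 60},
    {"xyz": [0,0,0],"roll": -0.121,"grip": 60},
    {"xyz": [0,0,0],"roll": -0.121,"grip": 60},
    {"xyz": [0,0,0],"roll": -0.121,"grip": 60},
    {"xyz": [0,0,0],"roll": -0.121,"grip": 60}
  ]
}}

```text
time_s: 16.65
position: [0.5747, -0.0705, 0.3535]
tcp_rot: [[-0.856, 0.517, 0.001], [0.517, 0.856, -0.0], [-0.001, 0.0, -1.0]]
force: [-0.3, -0.7, -0.8]
opening: 0.603
grasp_force: 0.0
```

Request:
{"op": "move_arm", "data": {
  "increments": [
    {"xyz": [0,0,0],"roll": -0.121,"grip": 60},
    {"xyz": [0,0,0],"roll": -0.121,"grip": 60},
    {"xyz": [0,0,0],"roll": -0.121,"grip": 60},
    {"xyz": [0,0,0],"roll": -0.121,"grip": 60},
    {"xyz": [0,0,0],"roll": 0,"grip": 60}
  ]
}}

```text
time_s: 17.07
position: [0.5747, -0.0705, 0.3535]
tcp_rot: [[-0.998, 0.063, 0.001], [0.063, 0.998, -0.0], [-0.001, -0.0, -1.0]]
force: [-0.7, -0.1, 0.2]
opening: 0.602
grasp_force: 0.0
```

Run:
```python
from h import *
np.set_printoptions(precision=4,suppress=True)
s=bot.read_state();print(s['position'],s['tcp_rot'],s['joint_positions'])
for c in ('scene','top','wrist'):
    im,d,T=cap(c,c+'8.png');W=cloud(c,d,T).reshape(-1,3);W=W[~np.isnan(W[:,0])]
    p=W[(abs(W[:,1]+.075)<.03)&(W[:,0]>.53)&(W[:,0]<.64)&(W[:,2]>.19)&(W[:,2]<.225)]
    for a in np.arange(.545,.64,.015):
        q=p[abs(p[:,0]-a)<.005]
        if len(q)>5: print(c,round(a,3),len(q),np.median(q[:,2]),np.percentile(q[:,1],[5,95]))
    if len(p): print('xmin',np.percentile(p[:,0],1))
    p=W[(abs(W[:,1]-.15)<.09)&(abs(W[:,0]-.607)<.03)&(W[:,2]>.23)&(W[:,2]<.28)]
    if len(p): print('hdr',len(p),np.percentile(p,[1,50,99],axis=0))
```

```text
[ 0.5747 -0.0705  0.3535] [[-0.998   0.0627  0.001 ]
 [ 0.0627  0.998  -0.0004]
 [-0.001  -0.0003 -1.    ]] [ -18.0491   19.5527   78.7307   -0.0033   81.6579 -104.4544]
scene 0.56 98 0.20984914643133515 [-0.0783 -0.0655]
scene 0.575 47 0.20624484003206872 [-0.0794 -0.0669]
scene 0.59 55 0.20599846706423958 [-0.0805 -0.0675]
scene 0.605 55 0.2062313317350567 [-0.0815 -0.0689]
scene 0.62 50 0.2063401646866392 [-0.0826 -0.0714]
scene 0.635 9 0.20656213703262788 [-0.0824 -0.0721]
xmin 0.5538227399208491
hdr 1654 [[0.5989 0.0787 0.2305]
 [0.6095 0.1378 0.2495]
 [0.6159 0.2063 0.2622]]
hdr 876 [[0.5977 0.0783 0.2322]
 [0.6059 0.1409 0.2617]
 [0.614  0.2054 0.2642]]
wrist 0.56 89 0.21665012945619805 [-0.0778 -0.0655]
wrist 0.575 101 0.2072298797807982 [-0.0786 -0.0664]
wrist 0.59 101 0.20713774658792988 [-0.0798 -0.0674]
wrist 0.605 98 0.20721017137337258 [-0.0809 -0.0684]
wrist 0.62 92 0.20706441294424233 [-0.0821 -0.0694]
wrist 0.635 150 0.20679989106356003 [-0.0874 -0.0668]
xmin 0.5529494810955019
hdr 2234 [[0.5986 0.0794 0.2307]
 [0.6037 0.1272 0.2579]
 [0.6129 0.1903 0.2633]]
```

View pics/wrist8.png

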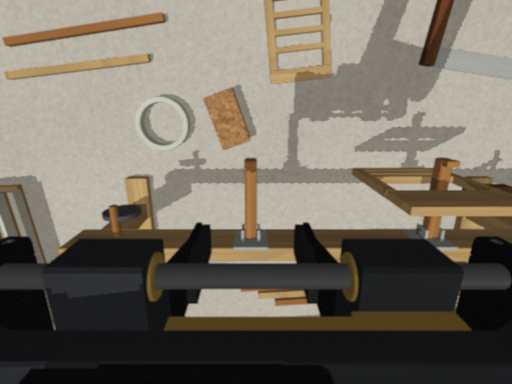

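The used peg is at about (250,200) between the fingers, and the frame hangs on the right. I descend and pinch the used peg.

Request:
{"op": "move_arm", "data": {
  "increments": [
    {"xyz": [0,-2,30],"roll": 0,"grip": 60},
    {"xyz": [0,0,35],"roll": 0,"grip": 60},
    {"xyz": [0,0,35],"roll": 0,"grip": 60},
    {"xyz": [0,0,30],"roll": 0,"grip": 60},
    {"xyz": [0,0,25],"roll": 0,"grip": 60}
  ]
}}

```text
time_s: 17.63
position: [0.5736, -0.0723, 0.1956]
tcp_rot: [[-0.998, 0.067, -0.002], [0.067, 0.998, 0.001], [0.002, 0.001, -1.0]]
force: [-0.5, -0.0, -0.4]
opening: 0.598
grasp_force: 0.0
```

Request:
{"op": "move_arm", "data": {
  "increments": [
    {"xyz": [0,0,17],"roll": 0,"grip": 60},
    {"xyz": [0,0,0],"roll": 0,"grip": 40},
    {"xyz": [0,0,0],"roll": 0,"grip": 25},
    {"xyz": [0,0,0],"roll": 0,"grip": 10},
    {"xyz": [0,0,0],"roll": 0,"grip": 0}
  ]
}}

```text
time_s: 18.05
position: [0.5758, -0.0729, 0.1825]
tcp_rot: [[-0.998, 0.065, 0.004], [0.065, 0.998, -0.001], [-0.004, -0.001, -1.0]]
force: [-0.2, -0.0, 0.6]
opening: 0.38
grasp_force: 0.0
```

Request:
{"op": "move_arm", "data": {
  "increments": [
    {"xyz": [0,0,0],"roll": 0,"grip": 0},
    {"xyz": [0,0,0],"roll": 0,"grip": 0},
    {"xyz": [0,0,0],"roll": 0,"grip": 0},
    {"xyz": [0,0,0],"roll": 0,"grip": 0}
  ]
}}

```text
time_s: 18.38
position: [0.5749, -0.0727, 0.1815]
tcp_rot: [[-0.998, 0.065, 0.001], [0.065, 0.998, -0.001], [-0.002, -0.0, -1.0]]
force: [-0.5, -0.2, 3.6]
opening: 0.154
grasp_force: 30.0
```

Request:
{"op": "move_arm", "data": {
  "increments": [
    {"xyz": [0,0,-6],"roll": 0,"grip": 0},
    {"xyz": [-0.5,0,-6],"roll": 0,"grip": 0},
    {"xyz": [-1.5,0,-6],"roll": 0,"grip": 0},
    {"xyz": [-2,0,-5.5],"roll": 0,"grip": 0},
    {"xyz": [-2.5,0,-5.5],"roll": 0,"grip": 0}
  ]
}}

```text
time_s: 18.8
position: [0.5798, -0.073, 0.2095]
tcp_rot: [[-0.998, 0.065, -0.003], [0.065, 0.998, 0.0], [0.003, -0.0, -1.0]]
force: [0.2, -2.0, -6.4]
opening: 0.157
grasp_force: 30.0
```

Request:
{"op": "move_arm", "data": {
  "increments": [
    {"xyz": [-3,0,-5.5],"roll": 0,"grip": 0},
    {"xyz": [-3,0,-5],"roll": 0,"grip": 0},
    {"xyz": [-4,0,-5],"roll": 0,"grip": 0},
    {"xyz": [-4,0,-4.5],"roll": 0,"grip": 0},
    {"xyz": [-4.5,0,-4],"roll": 0,"grip": 0}
  ]
}}

```text
time_s: 19.22
position: [0.5978, -0.0741, 0.2333]
tcp_rot: [[-0.998, 0.065, -0.005], [0.065, 0.998, 0.0], [0.005, -0.0, -1.0]]
force: [-4.8, -2.7, -6.2]
opening: 0.155
grasp_force: 30.0
```

Request:
{"op": "move_arm", "data": {
  "increments": [
    {"xyz": [-5,0,-4],"roll": 0,"grip": 0},
    {"xyz": [-5,0,-3],"roll": 0,"grip": 0},
    {"xyz": [-5,0,-2.5],"roll": 0,"grip": 0},
    {"xyz": [-5.5,0,-2],"roll": 0,"grip": 0},
    {"xyz": [-5.5,0,-1.5],"roll": 0,"grip": 0}
  ]
}}

```text
time_s: 19.63
position: [0.6226, -0.0758, 0.2467]
tcp_rot: [[-0.998, 0.064, -0.008], [0.064, 0.998, 0.0], [0.008, -0.0, -1.0]]
force: [-9.1, -2.9, 0.1]
opening: 0.152
grasp_force: 30.0
```

Request:
{"op": "move_arm", "data": {
  "increments": [
    {"xyz": [-6,0,-1.5],"roll": 0,"grip": 0},
    {"xyz": [-6,0,-0.5],"roll": 0,"grip": 0},
    {"xyz": [-6,0,0],"roll": 0,"grip": 0},
    {"xyz": [-6,0,0],"roll": 0,"grip": 0},
    {"xyz": [0,0,0],"roll": 0,"grip": 0}
  ]
}}

```text
time_s: 20.05
position: [0.6483, -0.0775, 0.25]
tcp_rot: [[-0.998, 0.064, -0.004], [0.064, 0.998, -0.0], [0.004, -0.0, -1.0]]
force: [-6.6, -2.8, 1.8]
opening: 0.157
grasp_force: 30.0
```

Request:
{"op": "move_arm", "data": {
  "increments": [
    {"xyz": [-5,0,0],"roll": 0,"grip": 0},
    {"xyz": [-4,0,0],"roll": 0,"grip": 0},
    {"xyz": [-3,0,0],"roll": 0,"grip": 0},
    {"xyz": [0,0,0],"roll": 0,"grip": 0},
    {"xyz": [0,0,0],"roll": 0,"grip": 0}
  ]
}}

```text
time_s: 20.47
position: [0.6572, -0.078, 0.2493]
tcp_rot: [[-0.998, 0.064, -0.01], [0.064, 0.998, 0.0], [0.01, -0.0, -1.0]]
force: [-12.4, -0.9, 2.2]
opening: 0.156
grasp_force: 30.0
```

Request:
{"op": "move_arm", "data": {
  "increments": [
    {"xyz": [0,0,0],"roll": 0,"grip": 20},
    {"xyz": [0,0,0],"roll": 0,"grip": 40},
    {"xyz": [0,0,0],"roll": 0,"grip": 60},
    {"xyz": [0,0,0],"roll": 0,"grip": 60},
    {"xyz": [0,0,-15],"roll": 0,"grip": 60}
  ]
}}

```text
time_s: 20.88
position: [0.6606, -0.0774, 0.2615]
tcp_rot: [[-0.998, 0.065, -0.003], [0.065, 0.998, 0.002], [0.004, 0.002, -1.0]]
force: [-0.5, -0.2, 0.2]
opening: 0.415
grasp_force: 0.0
```

Request:
{"op": "move_arm", "data": {
  "increments": [
    {"xyz": [0,0,-30],"roll": 0,"grip": 60},
    {"xyz": [0,0,-30],"roll": 0,"grip": 60},
    {"xyz": [20,0,-20],"roll": 0,"grip": 60},
    {"xyz": [30,-25,0],"roll": 0,"grip": 60},
    {"xyz": [30,-25,0],"roll": 0,"grip": 60}
  ]
}}

```text
time_s: 21.3
position: [0.5798, -0.1225, 0.3463]
tcp_rot: [[-0.998, 0.061, 0.007], [0.061, 0.998, -0.002], [-0.007, -0.002, -1.0]]
force: [0.4, -1.2, 0.7]
opening: 0.594
grasp_force: 0.0
```

Run:
```python
from h import *
np.set_printoptions(precision=4,suppress=True)
s=bot.read_state();print(s['position'],s['time_s'])
for c in ('scene','top','wrist'):
    im,d,T=cap(c,c+'9.png');W=cloud(c,d,T).reshape(-1,3);W=W[~np.isnan(W[:,0])]
    p=W[(abs(W[:,1]+.077)<.012)&(W[:,0]>.58)&(W[:,0]<.7)&(W[:,2]>.228)&(W[:,2]<.3)]
    for a in np.arange(.235,.295,.01):
        q=p[abs(p[:,2]-a)<.005]
        if len(q)>5: print(c,round(a,3),len(q),np.percentile(q[:,0],[2,50,98]))
    p=W[(abs(W[:,1]-.15)<.09)&(abs(W[:,0]-.607)<.03)&(W[:,2]>.23)&(W[:,2]<.28)]
    if len(p): print('hdr',len(p),np.percentile(p,[1,50,99],axis=0))
```

```text
[ 0.5798 -0.1225  0.3463] 21.3
scene 0.235 62 [0.638  0.6483 0.6497]
scene 0.245 68 [0.6385 0.6484 0.6496]
scene 0.255 65 [0.6383 0.6485 0.6501]
scene 0.265 79 [0.6393 0.6484 0.65  ]
scene 0.275 42 [0.6371 0.6484 0.65  ]
scene 0.285 181 [0.6368 0.651  0.6599]
hdr 1670 [[0.5989 0.0786 0.2303]
 [0.6095 0.1381 0.2496]
 [0.616  0.206  0.2623]]
top 0.265 6 [0.6403 0.6436 0.6468]
top 0.275 7 [0.639  0.643  0.6468]
top 0.285 110 [0.6373 0.6488 0.659 ]
hdr 877 [[0.5978 0.0783 0.2321]
 [0.6059 0.1411 0.2617]
 [0.6139 0.2057 0.2645]]
hdr 1109 [[0.5985 0.0789 0.2304]
 [0.6012 0.0938 0.2532]
 [0.6096 0.132  0.2633]]
```

View pics/scene9.png

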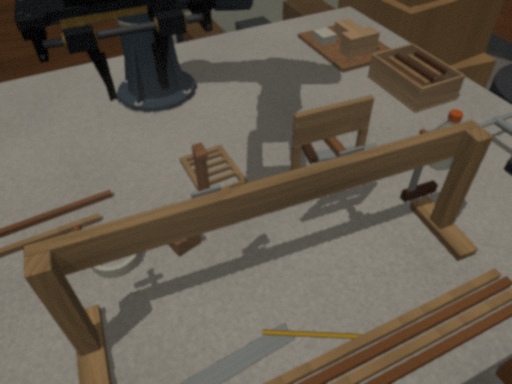

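The rear face of the used peg, at about (200,170), stays at x=0.648 all the way up, so it stands vertical. The frame hangs upright and still at about (332,125), and the robot is clear.

```bash
python3 -c "
from rig import bot
print(bot.hand_in())"
```

```text
the job is handed in; nothing more can be done
None
```

The job is handed in at about 21 s: spare peg fully down, frame hanging upright on it by itself, emptied peg folded up flat, and the robot clear; the hand-in returned no verdict.

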